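Find the heavy side of a flywheel on the balancing stand and hold it down

TASK

Draw the locking pin up out of the balancing stand and park it, hanging by its knob, in the open notch at the stand's side. Then find the flywheel disc's heavy side by hand: turn the disc well round, let it go and let it settle by itself (the bearing drags and stops it short, so judge from both directions). Finish while holding the disc still in the gripper with its heavy side straight down, without letting go at the end and without disturbing the glue bottle, the sanding block or the tape roll.

Things in the scene. Friction and masses are not known exactly. Their poses are not given: they have to be found in the camera images.
- stand: grey steel balancing stand fixed to the bench, base 175 x 110 mm. Origin on the bench top; z up. Its level axle runs along its x at y = 0, 100 mm up. Disc at the -x end (robot side); front bearing post x = -4..24 mm, 44 mm wide, 120 mm high; rear post x = 74..92 mm, 150 mm high, with a lug 40 x 36 mm (top 150 mm up) reaching over the axle
- disc (a point): centre of the flywheel disc, on the axle (turns with it, x along the axle): plain aluminium, 120 mm across, 18 mm thick, flat faces square to the stand's x. 6 identical dark spots; one thin scribed line from rim inward on the front face and across the rim points up at joint value 0 and says nothing of the weight. One side is heavy inside, unseen: an extra 0.13 to 0.18 kg 40 mm from the axle
- rotor (a joint): turning angle of the disc, rad, 0 as found (pinned); grows by the right-hand rule about the stand's x (disc's top moves to the stand's -y); many turns either way. Freed, it sinks slowly (1.5 s, no swinging past) towards heavy side down, but drag (0.024 N m) stops it 19 to 28 degrees short, on the side it came from; true bottom is half-way between the two resting places
- rim (a point): fixed point of the stand, stand's axes: the place to pinch the disc from above, 12 mm below the top of its rim, across its two faces (along the stand's x); 48 mm above the axle. 42 mm free between the disc's back face and the front post, open in front. The disc also stays put when its heavy side is within about 28 degrees of straight up
- pin_knob (a point): centre of the grip knob of the dark steel locking pin (loose, 60 g), z along the pin, up. Knob 32 mm tall (half above this point), 22 mm across its ends, 18 mm at the waist; shank below 10 mm across, 37 mm long. As found it stands in the lug's bore with its tip in a slotted collar on the axle and so locks the disc; it comes out straight up, clear after 40 mm
- bore (a point): centre of the bore's mouth on top of the lug, 150 mm above the bench; bore 12 mm wide
- notch (a point): seat of the parking notch, on top of the side bracket 100 mm above the bench; stand's axes. A slot through the 8 mm plate, 14 mm wide (x), from 11 mm behind this point (closed end, -y) to 21 mm beyond it (open end, +y). Parked, the pin hangs upright here, shank through the slot, knob resting on the plate (knob centre 16 mm above this point); free space below
- glue_bottle: bystander: upright glue bottle, 56 mm wide, 178 mm tall; origin at its underside
- sander: bystander: cork-coloured sanding block, 60 x 99 x 23 mm; origin at its underside
- tape: bystander: roll of masking tape lying flat, 109 mm across, 30 mm high; origin at its underside
Mind the look-alikes: they are no part of the job. What is shaped like the part that bears pin_knob but red is not meant.

How it is judged:
By the outcome, as a careful person would: the job done as asked, in the order asked, and still so for the second after the job is handed in, while the arm keeps its last pose, push and grip.
It also fails if it takes over 56 s, if anything falls off the work surface, if the arm or the gripper's body presses on something with over 40 N, if the wrist force passes 120 N, or if a joint passes its speed limit or range.

ROBOT

A 6-joint arm with a two-finger parallel gripper is mounted at the origin on a cart in front of the work surface, level with it; the furniture and walls round the work are solid. World frame = base frame: x ahead of the robot, y to its left, z up, the work surface at z = 0. Lengths are in m, angles in rad, forces in N, time in s.
With the tool pointing down it reaches from about 0.35 to 0.85 m from the base axis. Payload 8.1 kg.
Tool frame: the origin (TCP) lies midway between the tips of the shut fingers; the grasp point (between the pads) lies 19 mm behind it (robot.grip_point_offset is the distance from the TCP to the grasp point, in m); z points along the fingers, y is the line along which they close (so a half turn about z gives the same grasp; the last joint's range is limited). The gripper opens to 93 mm and grips with 3 to 60 N. Pads are 15 mm wide; open, the fingers measure 128 mm over their backs; the gripper's body (75 mm by 188 mm) begins 65 mm behind the grasp point.
Start: joints at [-1.351, 0.13, 1.488, -0, 1.523, -0.085], TCP at [0.18, -0.572, 0.219] pointing down, gripper open.
Joint ranges: [-2.96, 2.96], [-0.89, 2.26], [0.02, 2.5], [-1.34, 4.48], [0, 2.73], [-2.66, 2.66]. Speed limits (rad/s): [2.39, 2.39, 2.79, 3.14, 3.14, 3.14].

INTERFACE

Orientations are given as a rotation vector (axis times angle).
In Python, from plant import robot, read_camera, job gives the robot as it stands.
- The arm moves only by the shell command python3 -m inch 'ROWS' [FORCE]. ROWS is JSON, one flat list of numbers, 5 for each row, row after row: the shift along the world's x, y, z in mm, then the turn about the world's z in degrees, then the opening in per cent of the stroke, from 0 (shut) to 100 (fully open). In form: [dx, dy, dz, yaw, hand, dx, dy, dz, yaw, hand, ...]. A call has 1 to 10 rows; each row is the pose to reach, as a shift and turn from the pose commanded when the call began; what a row does not reach only later rows make up. A row lasts 1/12 s, in which the tool goes at most 41.7 mm and 7.16 degrees, less where a joint would pass 70% of its speed; a pose out of reach is approached as far as the arm can. A call with a gripper value outside its range is refused whole. The fingers move at their own pace and stop on an object; FORCE is the grip in N (left out, the last holds). Time passes only in rows, so rows that repeat a pose let the fingers close. It gives the time, the measured TCP pose, the force, the opening and the grip force at its end, in the units of the state.
- robot.read_state(): the state, without advancing time (a new reading comes with each control period).
- read_camera(name): name is "scene" or "top" or "wrist"; returns a dict with "image" (400x640x3 uint8, blue, green, red), "K" (3x3 intrinsics, pixels), "extrinsics" (4x4, takes a point from world to camera coordinates); the wrist camera has in their place "mount" (4x4, takes a point from camera to tool coordinates, whose origin is the TCP and whose axes are the flange's). Camera axes: x right, y down, z forward; pixel columns grow to the right and rows downward; lengths in m; the calibration is good to about 2 mm. A picture is of the moment at which its call begins: read the wrist's pose just before it. There is no depth.
- job.close_job(): hands the job in; it is judged then, once.
The state is a dict: "t": time; "q": joint angles; "dq": joint speeds; "joint_torque": joint torques, N m; "tool_pos": TCP position; "orientation": TCP orientation; "force": force on the tool from outside, world axes, zero at the start; "wrist_torque": the same for the moment, N m; "opening": finger opening in m; "gripper_force": force on a finger pad.
Only numpy, scipy, OpenCV 4.12 (cv2) and the standard library are available. Lean on these libraries where they do the work, as an engineer would, in place of code of your own. Each camera call takes 0.05 s, during which the arm holds its last target. There are 200 camera calls.

## Working session

There is one attempt and no reset: what is moved stays moved. The work goes in short steps, Python scripts to look and compute and a shell command to move; the robot and the scene stay as the last step left them, time stands still between calls to the robot, and variables do not carry over. Pictures are saved under pics/ and viewed, at most 10 in all, crops included, and the job is handed in when it is done.

```bash
ls; mkdir -p pics; python3 - <<'E'
from plant import robot, read_camera
import cv2,numpy as np
for n in("scene","top"):
    c=read_camera(n); cv2.imwrite(f"pics/{n}0.png",c["image"]); print(n,c["K"].tolist(),np.round(c["extrinsics"],4).tolist())
print(robot.read_state())
E
```

```text
pics
scene [[516.5726060655486, 0.0, 315.80124398356713], [0.0, 516.5726060655486, 200.69275208693583], [0.0, 0.0, 1.0]] [[-0.8638, -0.5037, -0.0124, 0.5076], [-0.364, 0.6409, -0.6758, 0.1065], [0.3484, -0.5792, -0.737, 1.1778], [0.0, 0.0, 0.0, 1.0]]
top [[483.11528638109843, 0.0, 318.0493532704207], [0.0, 483.11528638109843, 191.46662330480086], [0.0, 0.0, 1.0]] [[0.0765, -0.997, -0.0064, 0.1961], [-0.9711, -0.0731, -0.2274, 0.5326], [0.2262, 0.0237, -0.9738, 1.1221], [0.0, 0.0, 0.0, 1.0]]
{'t': 0.1, 'q': array([-1.35139041e+00,  1.31064671e-01,  1.48914792e+00,  2.46612491e-05,
        1.52300265e+00, -8.54221352e-02]), 'dq': array([-0.00049634, -0.00194897, -0.00127483,  0.00066357, -0.0003213 ,
        0.00089929]), 'joint_torque': array([ 1.36581028e-03, -5.61342108e+01, -4.93095803e+01,  7.70462654e-02,
        2.91653315e-02, -3.65278709e-05]), 'tool_pos': array([ 0.17998537, -0.5718418 ,  0.21771721]), 'orientation': array([-3.10357206e+00, -4.76723187e-01,  1.31944146e-04]), 'force': array([-0.32125003, -0.81029778, -0.31687162]), 'wrist_torque': array([0.04335359, 0.0183225 , 0.07387089]), 'gripper_force': 0.0, 'opening': 0.0931346063580542}
```

View pics/scene0.png

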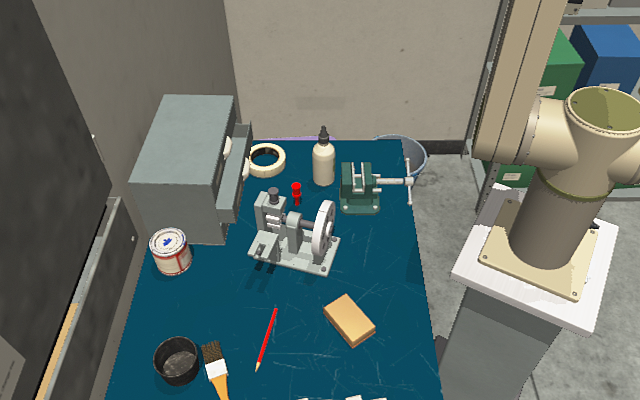

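View pics/top0.png

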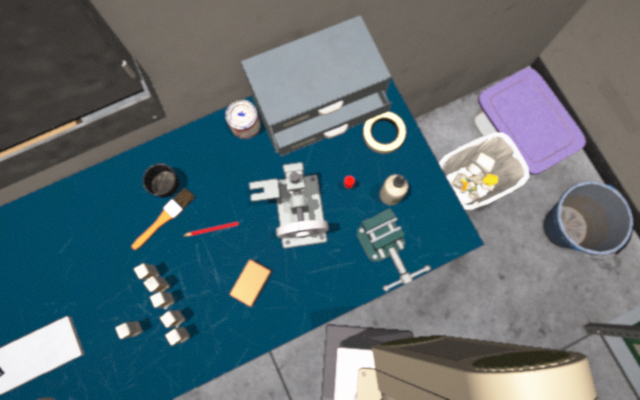

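The dark knob in the lug shows at scene (273,197) and top (296,172). The red look-alike, at scene (296,190) and top (349,182), stands free on the bench and is not meant. I'll confirm this in an enlarged crop.

```bash
python3 - <<'E'
import cv2,numpy as np
a=cv2.imread("pics/scene0.png")[180:280,240:350]; b=cv2.imread("pics/top0.png")[155:255,240:330]
f=lambda i:cv2.resize(i,None,fx=4,fy=4,interpolation=cv2.INTER_CUBIC)
cv2.imwrite("pics/crop0.png",np.hstack([f(a),f(b)]))
E
```

```text
(no output)
```

View pics/crop0.png

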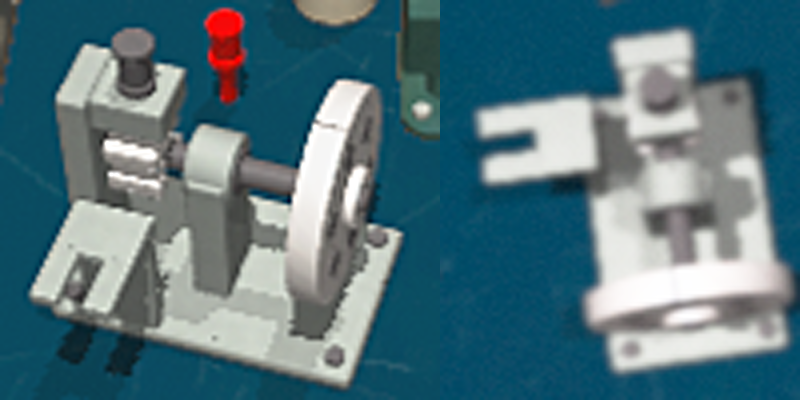

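The crop confirms it: the dark grey knob stands in the lug at scene (273,190) and top (294,177), and the red one stands apart. The notch slot opens away to the robot's left, at top (250..264,191). Next I'll compute positions.

```bash
cat > h.py <<'E'
import numpy as np,cv2
from scipy.spatial.transform import Rotation as R
K={"scene":(516.5726,315.8012,200.6928),"top":(483.1153,318.0494,191.4666)}
def cal(n):
    from plant import read_camera
    c=read_camera(n);return c["image"],c["K"],c["extrinsics"]
def ray(px,Kk,T):
    d=np.linalg.inv(Kk)@[px[0],px[1],1.];Rm=T[:3,:3]
    return -Rm.T@T[:3,3],Rm.T@d/np.linalg.norm(d)
def onz(px,Kk,T,z):
    o,d=ray(px,Kk,T);return o+d*(z-o[2])/d[2]
def tri(*rs):
    A=sum(np.eye(3)-np.outer(d,d) for o,d in rs);b=sum((np.eye(3)-np.outer(d,d))@o for o,d in rs)
    p=np.linalg.solve(A,b);return p,[1000*np.linalg.norm(np.cross(p-o,d)) for o,d in rs]
def wristT(c,s):
    B=np.eye(4);B[:3,:3]=R.from_rotvec(s["orientation"]).as_matrix();B[:3,3]=s["tool_pos"]
    return np.linalg.inv(B@c["mount"])
E
python3 - <<'E'
from h import *
np.set_printoptions(precision=4,suppress=True)
_,Ks,Ts=cal("scene");_,Kt,Tt=cal("top")
S=lambda x,y:(240+x/4,180+y/4);Tp=lambda x,y:(240+(x-440)/4,155+y/4)
print("knobtop tri",tri(ray(S(132,42),Ks,Ts),ray(Tp(659,87),Kt,Tt)))
print("knobtop z.182",onz(S(132,42),Ks,Ts,.182),onz(Tp(659,87),Kt,Tt,.182))
for n,p,z in[("open1",(478,112),.1),("open2",(484,185),.1),("far in",(590,98),.1),("near in",(598,177),.1),("slot end mid",(537,141),.1),("slot open mid",(481,148),.1),("base FL",(612,372),.01),("base FR",(792,345),.01),("base RR",(755,80),.01),("discL",(586,298),.1),("discR",(795,285),.1),("lugfl",(628,137),.15),("lugfr",(697,133),.15),("post top rear l",(612,38),.15),("post top rear r",(692,32),.15)]:
    print("top",n,onz(Tp(*p),Kt,Tt,z))
for n,p,z in[("slot end",(92,262),.1),("slot open",(75,297),.1),("prong corner outer rear",(30,292),.1),("inner rear",(78,204),.1),("inner front",(155,220),.1),("outer front",(115,318),.1),("base FL",(348,385),.01),("base FR",(402,235),.01),("lug fl",(170,125),.15),("lug fr",(187,70),.15),("lug rl",(93,97),.15)]:
    print("scene",n,onz(S(*p),Ks,Ts,z))
E
```

```text
knobtop tri (array([0.5185, 0.2872, 0.1814]), [np.float64(0.5687129112772291), np.float64(0.5687129112772529)])
knobtop z.182 [0.5187 0.2878 0.182 ] [0.5178 0.287  0.182 ]
top open1 [0.5157 0.3994 0.1   ]
top open2 [0.4718 0.3911 0.1   ]
top far in [0.5293 0.3337 0.1   ]
top near in [0.4817 0.3244 0.1   ]
top slot end mid [0.5007 0.3626 0.1   ]
top slot open mid [0.494  0.3953 0.1   ]
top base FL [0.3773 0.3133 0.01  ]
top base FR [0.4026 0.2026 0.01  ]
top base RR [0.5719 0.2387 0.01  ]
top discL [0.4094 0.3245 0.1   ]
top discR [0.4262 0.2038 0.1   ]
top lugfl [0.4956 0.3044 0.15  ]
top lugfr [0.5008 0.2656 0.15  ]
top post top rear l [0.553  0.3189 0.15  ]
top post top rear r [0.56   0.2734 0.15  ]
scene slot end [0.4985 0.3666 0.1   ]
scene slot open [0.4934 0.3894 0.1   ]
scene prong corner outer rear [0.5152 0.3982 0.1   ]
scene inner rear [0.5267 0.3383 0.1   ]
scene inner front [0.4854 0.3272 0.1   ]
scene outer front [0.4684 0.3903 0.1   ]
scene base FL [0.3765 0.3138 0.01  ]
scene base FR [0.4002 0.2084 0.01  ]
scene lug fl [0.488 0.303 0.15 ]
scene lug fr [0.5011 0.2661 0.15  ]
scene lug rl [0.5334 0.3065 0.15  ]
```

```bash
python3 -m inch '[0,40,40,0,100, 20,80,80,0,100, 40,120,100,0,100, 60,160,100,0,100, 75,200,100,0,100, 90,240,100,-5,100, 105,280,100,-5,100, 120,320,100,-5,100, 135,360,100,-5,100, 150,400,100,-5,100]'
python3 -m inch '[15,40,0,0,100, 30,80,0,0,100, 45,120,0,0,100, 60,160,0,0,100, 75,200,0,0,100, 90,240,0,0,100, 105,280,0,0,100, 120,320,0,0,100, 135,360,0,0,100, 150,400,0,0,100]'
python3 -m inch '[0,35,0,0,100, 0,60,0,0,70, 0,60,0,0,70, 0,60,0,0,70]'
python3 - <<'E'
from h import *
from plant import robot,read_camera
s=robot.read_state();c=read_camera("wrist");cv2.imwrite("pics/w1.png",c["image"]);print(s["t"],s["tool_pos"],s["orientation"],c["K"],c["mount"])
_,Kt,Tt=cal("top")
for n,p in[("vise",(383,240)),("glue",(393,195)),("cab",(275,150)),("cabR",(390,103)),("red",(349,186))]:print(n,onz(p,Kt,Tt,0))
E
```

```text
t: 1.03
tool_pos: [0.3146, -0.2117, 0.3185]
orientation: [3.123, 0.34, 0.001]
force: [1.0, -0.1, 0.6]
opening: 0.0933
gripper_force: 0.0
t: 1.87
tool_pos: [0.461, 0.179, 0.3184]
orientation: [3.123, 0.342, 0.001]
force: [0.8, -0.4, 0.9]
opening: 0.093
gripper_force: 0.0
t: 2.2
tool_pos: [0.4604, 0.2377, 0.3179]
orientation: [3.122, 0.345, -0.002]
force: [-0.4, -1.0, 0.2]
opening: 0.0779
gripper_force: 0.0
2.2 [0.46040457 0.23767209 0.31786505] [ 3.12201797e+00  3.45365511e-01 -1.96730441e-03] [[291.48510105   0.         322.26271047]
 [  0.         291.48510105 198.83840094]
 [  0.           0.           1.        ]] [[ 4.01001862e-04 -9.62633093e-01 -2.70808727e-01  7.62791418e-02]
 [ 9.99999891e-01  3.20794641e-04  3.40440581e-04  1.29664795e-04]
 [-2.40845381e-04 -2.70808834e-01  9.62633117e-01 -1.66975399e-01]
 [ 0.00000000e+00  0.00000000e+00  0.00000000e+00  1.00000000e+00]]
vise [0.41756126 0.0645097  0.        ]
glue [0.5357331  0.04420614 0.        ]
cab [0.63401609 0.35923527 0.        ]
cabR [0.78925965 0.06278144 0.        ]
red [0.55106667 0.15865247 0.        ]
```

View pics/w1.png

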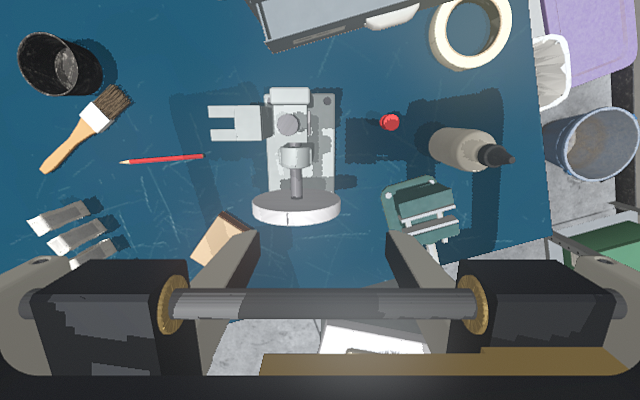

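The wrist view shows the knob at (289,125), the notch bracket at (210-262,103-143), the disc at (296,207) and the red pin at (390,121). I'll take a zoomed crop to get accurate pixels.

```bash
python3 - <<'E'
import cv2
a=cv2.imread("pics/w1.png")[80:230,200:350];cv2.imwrite("pics/w1c.png",cv2.resize(a,(600,600),interpolation=cv2.INTER_CUBIC))
E
```

```text
(no output)
```

View pics/w1c.png

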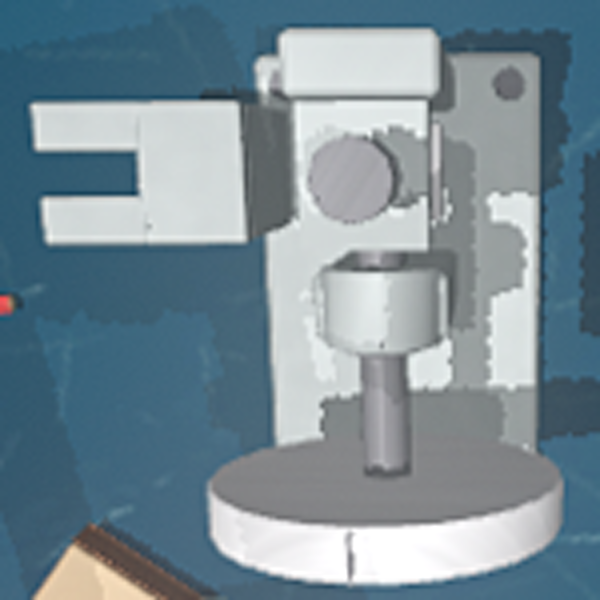

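```bash
cat >> h.py <<'E'
KW=np.array([[291.485,0,322.263],[0,291.485,198.838],[0,0,1]])
MT=np.array([[4.01e-4,-.962633,-.270809,.0762791],[1,3.208e-4,3.404e-4,1.297e-4],[-2.408e-4,-.270809,.962633,-.166975],[0,0,0,1]])
E
python3 - <<'E'
from h import *
np.set_printoptions(precision=4,suppress=True)
T=wristT({"mount":MT},{"tool_pos":[.4604,.23767,.31787],"orientation":[3.12202,.345365,-.001967]})
W=lambda x,y:(200+x/4,80+y/4)
for n,p,z in[("knobtop",(350,178),.182),("slotend",(137,173),.1),("slotopen",(39,174),.1),("se1",(137,150),.1),("se2",(138,197),.1),("rimtop",(349,557),.16),("rimback",(348,533),.16),("rimfront",(348,582),.16),("plate in far",(239,100),.1),("plate in near",(247,242),.1),("plate out far",(30,102),.1),("plate out near",(45,243),.1),("lug/post l",(282,95),.15),("lug/post r",(438,97),.15)]:print(n,onz(W(*p),KW,T,z))
_,Ks,Ts=cal("scene");_,Kt,Tt=cal("top")
S=lambda x,y:(240+x/4,180+y/4);Tp=lambda x,y:(240+(x-440)/4,155+y/4)
print(tri(ray(S(132,42),Ks,Ts),ray(Tp(659,87),Kt,Tt),ray(W(350,178),KW,T)))
E
```

```text
knobtop [0.5198 0.2866 0.182 ]
slotend [0.5023 0.362  0.1   ]
slotopen [0.4951 0.3925 0.1   ]
se1 [0.5093 0.363  0.1   ]
se2 [0.495  0.3606 0.1   ]
rimtop [0.412  0.2689 0.16  ]
rimback [0.4193 0.2706 0.16  ]
rimfront [0.4042 0.2677 0.16  ]
plate in far [0.5314 0.3338 0.1   ]
plate in near [0.4886 0.3242 0.1   ]
plate out far [0.5164 0.3978 0.1   ]
plate out near [0.4739 0.3881 0.1   ]
lug/post l [0.5357 0.3122 0.15  ]
lug/post r [0.5446 0.2705 0.15  ]
(array([0.5191, 0.2869, 0.1804]), [np.float64(0.43473371932819876), np.float64(0.9738949094867286), np.float64(0.6066877292496875)])
```

```bash
python3 -m inch '[30,25,0,0,60, 59,49,0,0,60, 59,49,-40,0,60, 59,49,-80,0,60, 59,49,-115,0,60, 59,49,-140,0,60, 59,49,-155,0,60, 59,49,-162,0,60, 59,49,-162,0,0, 59,49,-162,0,0]' 30
python3 -m inch '[0,0,0,0,0, 0,0,0,0,0, 0,0,0,0,0, 0,0,0,0,0]' 30
```

```text
t: 3.23
tool_pos: [0.5205, 0.2851, 0.1576]
orientation: [-3.123, -0.339, -0.002]
force: [-0.8, 0.4, -0.3]
opening: 0.0464
gripper_force: 0.0
t: 3.57
tool_pos: [0.5204, 0.286, 0.1577]
orientation: [-3.122, -0.341, -0.003]
force: [-0.0, 1.7, 3.2]
opening: 0.0208
gripper_force: 29.6
```

```bash
python3 -m inch '[0,0,10,0,0, 0,0,25,0,0, 0,0,45,0,0, 0,0,60,0,0, -5,20,60,0,0, -10,45,60,0,0, -16,70,60,0,0, -20,85,60,0,0, -20,85,30,0,0, -20,85,0,0,0]'
python3 -m inch '[0,0,-4,0,0, 0,0,-4,0,0, 0,0,-4,0,0]'
python3 - <<'E'
from h import *
from plant import robot,read_camera
s=robot.read_state();a=read_camera("wrist")["image"];b=read_camera("scene")["image"];d=read_camera("top")["image"]
print(s["tool_pos"],s["orientation"],s["opening"])
for n,i in(("w2",a),("s2",b),("t2",d)):cv2.imwrite(f"pics/{n}.png",i)
f=lambda i,k:cv2.resize(i,None,fx=k,fy=k,interpolation=cv2.INTER_CUBIC)
A=f(a[130:330,220:420],2);B=f(b[180:280,230:330],4);
cv2.imwrite("pics/c2.png",np.hstack([A,B]))
E
```

```text
t: 4.4
tool_pos: [0.5012, 0.3729, 0.1591]
orientation: [-3.12, -0.344, -0.009]
force: [0.2, 0.1, -2.2]
opening: 0.0198
gripper_force: 30.0
t: 4.65
tool_pos: [0.5001, 0.3705, 0.1536]
orientation: [3.123, 0.341, 0.0]
force: [-0.6, 0.8, 1.2]
opening: 0.0201
gripper_force: 30.0
[0.50014979 0.37049761 0.15356195] [3.12300943e+00 3.40773953e-01 2.70912513e-04] 0.020125090392261423
```

View pics/c2.png

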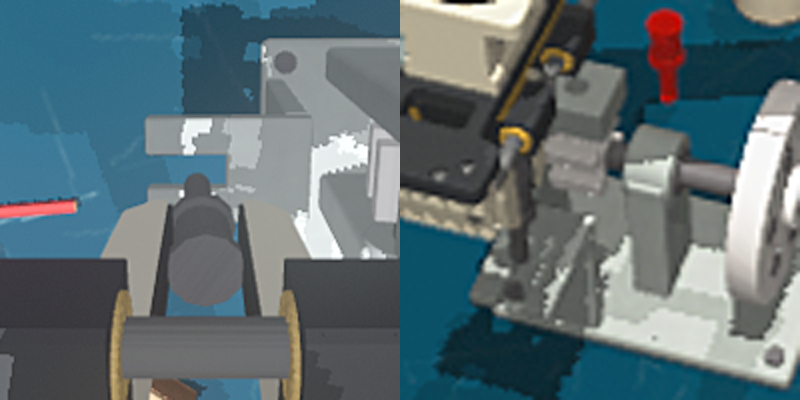

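The scene half shows the pin hanging below the fingers just over the bracket; the wrist half shows the tip at about (318,222) and the slot's closed end at (334,215).

```bash
python3 - <<'E'
from h import *
np.set_printoptions(precision=4,suppress=True)
T=wristT({"mount":MT},{"tool_pos":[.50015,.3705,.15356],"orientation":[3.12301,.340774,.00027]})
W=lambda x,y:(220+x/2,130+y/2)
for n,p,z in[("knobtop",(206,271),.178),("tip",(197,180),.109),("slotend",(228,170),.1),("slotopen",(147,170),.1),("e1",(228,155),.1),("e2",(228,186),.1)]:print(n,onz(W(*p),KW,T,z))
yw=np.radians(12.8);ex=np.array([np.cos(yw),np.sin(yw)]);ey=np.array([-ex[1],ex[0]])
e=onz(W(228,170),KW,T,.1)[:2];print("notch",e+.011*ey)
E
```

```text
knobtop [0.4989 0.3696 0.178 ]
tip [0.4994 0.3731 0.109 ]
slotend [0.503  0.3613 0.1   ]
slotopen [0.4961 0.3929 0.1   ]
e1 [0.5092 0.3627 0.1   ]
e2 [0.4964 0.3598 0.1   ]
notch [0.5006 0.372 ]
```

```bash
python3 -m inch '[1,0,0,0,0, 1,0,-10,0,0, 1,0,-20,0,0, 1,0,-30,0,0, 1,0,-36,0,0, 1,0,-40,0,0, 1,0,-40,0,0]'

```

```text
t: 5.38
tool_pos: [0.4998, 0.37, 0.1104]
orientation: [3.122, 0.341, -0.004]
force: [-0.6, 0.9, -1.0]
opening: 0.0202
gripper_force: 30.0
```

```bash
python3 -m inch '[0,0,-2,0,0, 0,0,-3,0,0, 0,0,-3,0,0]'
python3 -m inch '[0,0,0,0,45, 0,0,0,0,45, 0,0,0,0,45, 0,0,0,0,45]'
python3 -m inch '[0,0,20,0,45, 0,0,60,0,45, 0,0,100,0,45, 0,0,130,0,45, 0,0,130,0,45]'
python3 - <<'E'
from h import *
from plant import robot,read_camera
s=robot.read_state();a=read_camera("wrist")["image"];b=read_camera("scene")["image"]
print(s["tool_pos"],s["orientation"],s["opening"])
for n,i in(("w3",a),("s3",b)):cv2.imwrite(f"pics/{n}.png",i)
f=lambda i,k:cv2.resize(i,None,fx=k,fy=k,interpolation=cv2.INTER_CUBIC)
cv2.imwrite("pics/c3.png",np.hstack([f(a[140:290,260:410],8/3),f(b[180:280,240:340],4)]))
E
```

```text
t: 5.63
tool_pos: [0.501, 0.3707, 0.1097]
orientation: [-3.123, -0.341, -0.001]
force: [-0.1, 0.2, -0.8]
opening: 0.02
gripper_force: 30.0
t: 5.97
tool_pos: [0.501, 0.3707, 0.1098]
orientation: [-3.123, -0.341, -0.001]
force: [0.2, 0.1, -0.1]
opening: 0.0399
gripper_force: 0.0
t: 6.38
tool_pos: [0.504, 0.3726, 0.249]
orientation: [-3.117, -0.34, -0.019]
force: [0.8, 1.1, 1.2]
opening: 0.0416
gripper_force: 0.0
[0.50402705 0.37256029 0.24901729] [-3.11733904 -0.3404465  -0.01864665] 0.041561089442709455
```

View pics/c3.png

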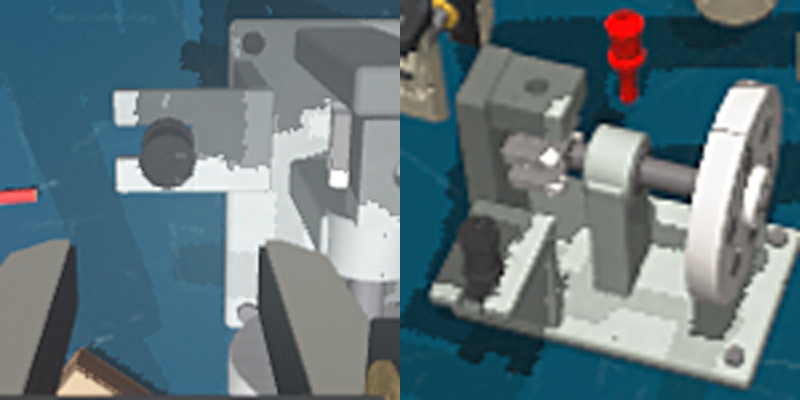

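The pin hangs in the slot at scene (360,245) and wrist (323,197), with its knob on the plate. The disc's line hasn't moved, so its heavy side is near the top or the bottom. Next I'll move the wrist camera in front of the disc face.

```bash
python3 -m inch '[-15,-12,0,7,100, -30,-24,0,14,100, -45,-36,0,21,100, -60,-48,0,28,100, -75,-60,0,35,100, -90,-72,0,42,100, -105,-84,0,49,100, -120,-96,0,56,100, -135,-108,0,63,100, -149,-120,0,70,100]'
python3 -m inch '[0,0,0,7,100, 0,0,0,14,100, 0,0,0,21,100, 0,0,0,28,100, 0,0,0,35,100, 0,0,0,42,100, 0,0,0,49,100, 0,0,0,56,100, 0,0,0,63,100, 0,0,0,70,100]'
python3 -m inch '[0,0,0,7,100, 0,0,0,14,100, 0,0,0,21,100, 0,0,0,28,100, 0,0,0,35,100, 0,0,-35,40,100, 0,0,-70,40,100, 0,0,-109,40,100, 0,0,-109,40,100, 0,0,-109,40,100]'
python3 - <<'E'
from h import *
from plant import robot,read_camera
s=robot.read_state();a=read_camera("wrist")["image"]
print(s["t"],s["tool_pos"],s["orientation"],s["opening"],s["q"])
cv2.imwrite("pics/w4.png",a)
E
```

```text
t: 7.32
tool_pos: [0.3501, 0.2495, 0.2372]
orientation: [-2.356, -2.077, 0.005]
force: [0.1, 0.6, 1.3]
opening: 0.0926
gripper_force: 0.0
t: 8.15
tool_pos: [0.3509, 0.2501, 0.2373]
orientation: [-0.738, -3.051, 0.004]
force: [0.1, 0.7, 0.8]
opening: 0.0927
gripper_force: 0.0
t: 8.98
tool_pos: [0.3492, 0.2491, 0.1276]
orientation: [0.34, -3.116, 0.005]
force: [0.3, -0.7, 1.1]
opening: 0.0932
gripper_force: 0.0
8.9833 [0.34918196 0.24911084 0.12756381] [ 0.34005341 -3.11599426  0.00458942] 0.09324528086755442 [ 5.00021020e-01 -2.80497343e-01  2.04648608e+00 -1.00589216e-06
  1.38327916e+00 -1.28817796e+00]
```

View pics/w4.png

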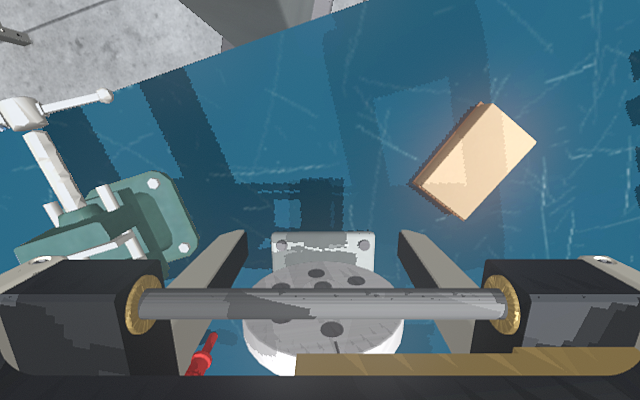

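The front face shows five or six dark spots at rows 272-330 and the line near (337,345), but the gripper's rod hides part of it. I'll move ahead and up for a clear view, then measure numerically.

```bash
python3 -m inch '[0,0,40,0,100, 20,4,40,0,100, 20,4,40,0,100, 20,4,40,0,100]'
cat > look.py <<'E'
import sys
from h import *
from plant import robot,read_camera
name=sys.argv[1]
s=robot.read_state();c=read_camera("wrist");a=c["image"];cv2.imwrite(f"pics/{name}.png",a)
T=wristT(c,s);Kw=c["K"]
yw=np.radians(12.8);ex=np.array([np.cos(yw),np.sin(yw),0]);ey=np.array([-ex[1],ex[0],0])
C=np.array([.403,.2625,.1])   # face centre guess
print("t",s["t"],"tcp",s["tool_pos"])
def toface(px):
    o,d=ray(px,Kw,T);p=o+d*((C-o)@ex)/(d@ex);return np.array([(p-C)@ey,p[2]-C[2]])*1000
def topx(y,z):
    p=T[:3,:3]@(C+ey*y/1000+np.array([0,0,z/1000]))+T[:3,3];q=Kw@p;return q[:2]/q[2]
g=cv2.cvtColor(a,cv2.COLOR_BGR2GRAY)
# face rectified 2px/mm: column = -y(left = +y), row = -z  (view from the robot)
src=np.float32([topx(70,70),topx(-70,70),topx(-70,-70),topx(70,-70)]);dst=np.float32([[0,0],[280,0],[280,280],[0,280]])
r=cv2.warpPerspective(a,cv2.getPerspectiveTransform(src,dst),(280,280),flags=cv2.INTER_CUBIC)
cv2.imwrite(f"pics/{name}_r.png",r);cv2.imwrite(f"pics/{name}_b.png",np.hstack([cv2.resize(a[180:330,222:422],(746,560)) if 0 else cv2.resize(a[190:310,240:400],(400,300)),cv2.resize(r,(300,300))]))
E
python3 look.py w5
```

```text
t: 9.37
tool_pos: [0.3738, 0.2555, 0.1739]
orientation: [-0.34, 3.119, 0.003]
force: [0.5, -0.2, -0.8]
opening: 0.0926
gripper_force: 0.0
t 9.3667 tcp [0.37380896 0.2554757  0.1739353 ]
```

View pics/w5_b.png

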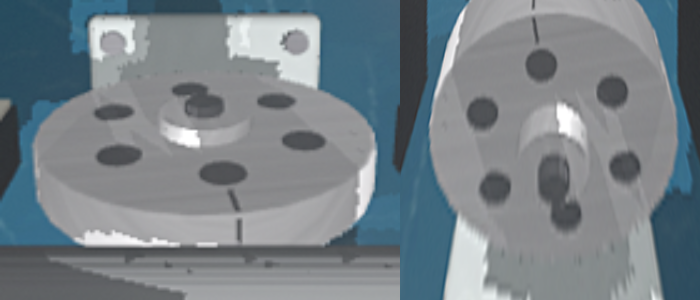

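The view is clear: six spots on a circle of about 35 mm radius and the line near the top at rectified (537,30), leaning slightly to +y. From here I'll read the angle automatically.

```bash
cat > ang.py <<'E'
import sys
from h import *
yw=np.radians(12.8);ex=np.array([np.cos(yw),np.sin(yw),0]);ey=np.array([-ex[1],ex[0],0])
def measure(a,T,C,verbose=True):
    g=cv2.cvtColor(a,cv2.COLOR_BGR2GRAY).astype(np.float32)
    def topx(y,z):
        p=T[:3,:3]@(C[:,None]+ey[:,None]*y/1000+np.array([[0],[0],[1]])*z/1000)+T[:3,3:];q=KW@p;return q[:2]/q[2]
    ps=np.radians(np.arange(0,360,.5))      # psi: rotor angle sense: 0 up, + towards stand -y
    def ring(r):
        u=topx(-r*np.sin(ps),r*np.cos(ps)).astype(np.float32)
        return cv2.remap(g,u[0][None],u[1][None],cv2.INTER_CUBIC)[0]
    def hp(v): # darkness against local median
        n=60;w=np.stack([np.roll(v,k) for k in range(-n,n+1,4)]);return np.median(w,0)-v
    sp=np.mean([ring(r) for r in np.arange(32,39,1.)],0);ln=np.clip(np.mean([hp(ring(r)) for r in np.arange(46,57,1.)],0),0,None)
    k=np.arange(len(ps));a6=np.degrees(np.angle(np.sum((sp.max()-sp)*np.exp(6j*ps))))/6
    pk=np.argsort(-ln);first=pk[0];sec=[p for p in pk if 10<abs((p-first+360)%720-360)][0]
    L=np.degrees(ps[first]);cand=a6+60*np.round((L-a6)/60)
    return L,ln[first],np.degrees(ps[sec]),ln[sec],a6,cand
def spots(a,T,C):
    g=cv2.cvtColor(a,cv2.COLOR_BGR2GRAY);out=[]
    cs,_=cv2.findContours(((g<105)*255).astype(np.uint8),cv2.RETR_LIST,cv2.CHAIN_APPROX_NONE)
    for c in cs:
        m=cv2.moments(c)
        if not 20<m["m00"]<250:continue
        o,d=ray((m["m10"]/m["m00"],m["m01"]/m["m00"]),KW,T);p=o+d*((C-o)@ex)/(d@ex)
        y,z=(p-C)@ey*1000,(p[2]-C[2])*1000
        if 25<np.hypot(y,z)<45:out.append((y,z,m["m00"]))
    return np.array(out)
C0=np.array([.403,.2625,.1])
if __name__=="__main__":
    from plant import robot,read_camera
    s=robot.read_state();c=read_camera("wrist");cv2.imwrite(f"pics/{sys.argv[1]}.png",c["image"]);T=wristT(c,s)
    print(s["t"],s["tool_pos"],s["orientation"]);print("line,str,2nd,str,a6,angle:",np.round(measure(c["image"],T,C0),1));print(np.round(spots(c["image"],T,C0),1))
E
python3 - <<'E'
from ang import *
np.set_printoptions(precision=4,suppress=True)
a=cv2.imread("pics/w5.png");T=wristT({"mount":MT},{"tool_pos":[.373809,.255476,.173935],"orientation":[-.34,3.119,.003]})
for x in(.403,.406,.409):
    C=np.array([x,.2625,.1]);sp=spots(a,T,C);print(x,np.round(sp,1).tolist(),sp[:,:2].mean(0))
T1=wristT({"mount":MT},{"tool_pos":[.4604,.23767,.31787],"orientation":[3.12202,.345365,-.001967]})
W=lambda x,y:(200+x/4,80+y/4)
print(onz(W(208,500),KW,T1,.1),onz(W(563,498),KW,T1,.1))
E
```

```text
0.403 [[4.8, 36.0, 116.0], [-29.3, 23.1, 96.0], [32.7, 13.0, 82.0], [-35.1, -13.0, 56.0], [26.5, -23.0, 48.0]] [-0.0762  7.2219]
0.406 [[5.6, 30.4, 116.0], [-29.4, 17.1, 96.0], [34.3, 6.8, 82.0], [-35.4, -19.9, 56.0], [27.9, -30.2, 48.0], [-2.2, -31.7, 139.0]] [ 0.1209 -4.5876]
0.409 [[6.4, 24.8, 116.0], [-29.5, 11.2, 96.0], [35.9, 0.6, 82.0], [-35.7, -26.9, 56.0], [-1.6, -39.0, 139.0]] [-4.9268 -5.8566]
[0.3991 0.3229 0.1   ] [0.4266 0.2036 0.1   ]
```

```bash
sed -i 's/^C0=.*/C0=np.array([.4033,.2612,.1])/' ang.py; python3 ang.py v1
python3 -m inch '[0,0,20,-7,55, 3,5,20,-14,55, 6,10,20,-21,55, 9,15,20,-28,55, 12,20,20,-35,55, 15,25,20,-42,55, 18,30,20,-49,55, 21,35,20,-56,55, 24,40,20,-63,55, 29,48,20,-70,55]'
python3 -m inch '[0,0,0,-7,55, 0,0,0,-14,55, 0,0,0,-20,55, 0,0,0,-20,55, 0,0,-35,-20,55, 0,0,-65,-20,55, 0,0,-85,-20,55, 0,0,-89,-20,55, 0,0,-89,-20,55]'
python3 -m inch '[0,0,0,0,0, 0,0,0,0,0, 0,0,0,0,0, 0,0,0,0,0, 0,0,0,0,0]' 15
```

```text
9.4167 [0.37274571 0.25507415 0.1726913 ] [-3.40341799e-01  3.12066208e+00  1.64244966e-03]
line,str,2nd,str,a6,angle: [351.5  42.6 121.   16.8  -9.7 350.3]
[[  5.6  39.9 119. ]
 [-27.5  27.3  96. ]
 [ 33.1  17.6  86. ]
 [-33.6  -7.6  58. ]
 [ 26.9 -17.2  48. ]]
t: 10.3
tool_pos: [0.4001, 0.3024, 0.1904]
orientation: [-1.52, -2.749, 0.002]
force: [0.4, -1.1, 0.4]
opening: 0.0512
gripper_force: 0.0
t: 11.05
tool_pos: [0.3993, 0.3018, 0.1]
orientation: [-1.963, -2.451, 0.006]
force: [0.7, 0.6, 0.9]
opening: 0.0512
gripper_force: 0.0
t: 11.47
tool_pos: [0.4018, 0.303, 0.1026]
orientation: [1.966, 2.449, 0.003]
force: [21.8, 6.2, -4.1]
opening: 0.0223
gripper_force: 11.4
```

```bash
python3 -m inch '[2,0.5,0,0,0, 2,0.5,0,0,0, 2,0.5,0,0,0]' 15
```

```text
t: 11.72
tool_pos: [0.404, 0.3035, 0.1025]
orientation: [1.966, 2.449, 0.004]
force: [4.6, 1.1, 3.4]
opening: 0.0177
gripper_force: 15.0
```

```bash
python3 -m inch '[1,-4.6,6.9,0,0, 2.4,-10.4,12.8,0,0, 3.9,-17.1,17.6,0,0, 5.6,-24.5,21.1,0,0, 7.4,-32.4,23.3,0,0, 9.2,-40.5,24,0,0]'
python3 -m inch '[1.8,-8.1,-0.7,0,0, 3.6,-16,-2.9,0,0, 5.3,-23.4,-6.4,0,0, 6.8,-30.1,-11.2,0,0, 8.2,-35.9,-17.1,0,0, 9.2,-40.5,-24,0,0, 10,-44,-31.6,0,0, 10,-44,-31.6,0,0, 10,-44,-31.6,0,0]'
python3 - <<'E'
from plant import read_camera
import cv2
cv2.imwrite("pics/s6.png",read_camera("scene")["image"])
E
```

```text
t: 12.22
tool_pos: [0.413, 0.2638, 0.1262]
orientation: [-1.967, -2.45, -0.006]
force: [6.3, 9.2, -3.6]
opening: 0.018
gripper_force: 15.0
t: 12.97
tool_pos: [0.4233, 0.2183, 0.094]
orientation: [1.967, 2.448, 0.003]
force: [8.8, 1.2, -4.3]
opening: 0.0178
gripper_force: 15.0
```

```bash
python3 -m inch '[0,0,0,0,55, 0,0,0,0,55, 0,0,0,0,55, 0,0,35,0,55, 0,0,75,0,55, 0,0,100,0,55]'
python3 -m inch '[-6,4,0,7,55, -12,8,0,14,55, -18,12,0,21,55, -24,16,0,28,55, -30,20,0,35,55, -35,24,0,42,55, -40,28,0,49,55, -45,32,0,56,70, -51,37,0,63,90, -51,37,0,70,100]'
python3 -m inch '[0,0,0,7,100, 0,0,0,14,100, 0,0,0,20,100, 0,0,-20,20,100, 0,0,-20,20,100, 0,0,-20,20,100]'
python3 ang.py v2; python3 -m inch '[0,0,0,0,100, 0,0,0,0,100, 0,0,0,0,100, 0,0,0,0,100, 0,0,0,0,100, 0,0,0,0,100]';python3 ang.py v3
```

```text
t: 13.52
tool_pos: [0.4221, 0.2188, 0.1968]
orientation: [1.967, 2.449, 0.002]
force: [0.5, -0.4, 1.9]
opening: 0.0501
gripper_force: 0.0
t: 14.35
tool_pos: [0.3698, 0.2562, 0.1936]
orientation: [-0.195, -3.134, 0.0]
force: [-0.0, 0.5, -0.1]
opening: 0.0669
gripper_force: 0.0
t: 14.85
tool_pos: [0.3699, 0.2551, 0.1728]
orientation: [0.34, -3.12, 0.002]
force: [-0.6, 0.3, -1.0]
opening: 0.093
gripper_force: 0.0
14.85 [0.36986865 0.25508794 0.17280859] [ 3.39618372e-01 -3.12008975e+00  1.72882058e-03]
line,str,2nd,str,a6,angle: [352.   44.9 121.   14.7  -9.5 350.5]
[[  5.4  40.  119.5]
 [-27.7  27.5 100. ]
 [ 33.   17.7  89.5]
 [-33.5  -7.7  60. ]
 [ 27.  -17.4  51.5]]
t: 15.4
tool_pos: [0.3711, 0.2556, 0.174]
orientation: [-0.341, 3.123, 0.0]
force: [-0.3, -0.2, -0.3]
opening: 0.0931
gripper_force: 0.0
15.4 [0.37112398 0.25563737 0.17403707] [-3.40964336e-01  3.12288003e+00  1.05451436e-04]
line,str,2nd,str,a6,angle: [351.5  43.6 121.   14.9  -9.7 350.3]
[[  5.7  39.8 120. ]
 [-27.5  27.2  98.5]
 [ 33.   17.3  82. ]
 [-33.5  -7.5  59. ]
 [ 27.  -17.4  47.5]]
```

```bash
python3 - <<'E'
from ang import *
_,Ks,Ts=cal("scene")
for n in("scene0","s3","s6"):
    g=cv2.cvtColor(cv2.imread(f"pics/{n}.png"),cv2.COLOR_BGR2GRAY).astype(np.float32);v=[]
    for psi in np.radians(np.arange(-40,30,2.)):
        P=np.array([C0+ex*d-ey*.06*np.sin(psi)+np.array([0,0,.06*np.cos(psi)]) for d in np.linspace(.003,.015,7)])
        q=(Ts[:3,:3]@P.T+Ts[:3,3:]);u=(Ks@q);u=(u[:2]/u[2]).astype(np.float32)
        v.append(cv2.remap(g,u[0][None],u[1][None],cv2.INTER_LINEAR).mean())
    print(n,np.round(v).astype(int).tolist())
E
```

```text
scene0 [242, 242, 246, 245, 244, 244, 246, 246, 244, 245, 244, 244, 245, 246, 244, 245, 235, 204, 232, 245, 245, 243, 240, 241, 240, 238, 237, 237, 235, 233, 231, 229, 228, 226, 226]
s3 [244, 245, 248, 247, 245, 246, 248, 247, 246, 247, 246, 246, 247, 249, 247, 215, 217, 248, 246, 245, 246, 245, 244, 244, 244, 242, 242, 242, 241, 241, 242, 241, 233, 216, 192]
s6 [243, 243, 246, 246, 244, 245, 247, 246, 244, 245, 245, 243, 242, 243, 241, 241, 240, 238, 237, 237, 237, 236, 234, 233, 232, 228, 225, 223, 217, 208, 208, 207, 191, 161, 134]
```

The disc was truly turned in s6, because the line is gone from its old place. It came back to -9.6°, which is the rest from the + side. Now I'll turn it the other way.

```bash
python3 -m inch '[0,0,20,-7,55, 6,-4,20,-14,55, 12,-8,20,-21,55, 18,-12,20,-28,55, 24,-16,20,-35,55, 30,-20,20,-42,55, 36,-24,20,-49,55, 42,-28,20,-56,55, 48,-31,20,-63,55, 51,-33,20,-70,55]'
python3 -m inch '[0,0,0,-7,55, 0,0,0,-14,55, 0,0,0,-20,55, 0,0,0,-20,55, 0,0,-35,-20,55, 0,0,-65,-20,55, 0,0,-85,-20,55, 0,0,-89,-20,55, 0,0,-89,-20,55]'
python3 -m inch '[0,0,0,0,0, 0,0,0,0,0, 0,0,0,0,0, 0,0,0,0,0, 0,0,0,0,0]' 15
```

```text
t: 16.33
tool_pos: [0.4226, 0.2222, 0.1939]
orientation: [1.521, 2.749, -0.0]
force: [-0.2, -0.2, -0.3]
opening: 0.0513
gripper_force: 0.0
t: 17.08
tool_pos: [0.4207, 0.2221, 0.1034]
orientation: [-1.963, -2.451, 0.005]
force: [-0.3, 0.9, 0.5]
opening: 0.0514
gripper_force: 0.0
t: 17.5
tool_pos: [0.4227, 0.2229, 0.1059]
orientation: [1.966, 2.449, 0.002]
force: [-0.3, 0.3, -0.7]
opening: 0.0225
gripper_force: 0.0
```

```bash
python3 -m inch '[0,0,0,0,0, 0,0,0,0,0, 0,0,0,0,0]' 15
python3 -m inch '[-1,4.6,6.9,0,0, -2.4,10.4,12.8,0,0, -3.9,17.1,17.6,0,0, -5.6,24.5,21.1,0,0, -7.4,32.4,23.3,0,0, -9.2,40.5,24,0,0]'
python3 -m inch '[-1.8,8.1,-0.7,0,0, -3.6,16,-2.9,0,0, -5.3,23.4,-6.4,0,0, -6.8,30.1,-11.2,0,0, -8.2,35.9,-17.1,0,0, -9.2,40.5,-24,0,0, -10,44,-31.6,0,0, -10,44,-31.6,0,0, -10,44,-31.6,0,0]'
```

```text
t: 17.75
tool_pos: [0.4224, 0.2227, 0.1055]
orientation: [1.967, 2.449, 0.001]
force: [-2.1, -1.4, 6.1]
opening: 0.0181
gripper_force: 15.0
t: 18.25
tool_pos: [0.4132, 0.2628, 0.1292]
orientation: [1.966, 2.448, -0.001]
force: [4.3, -4.0, -3.3]
opening: 0.018
gripper_force: 15.0
t: 19.0
tool_pos: [0.4028, 0.3087, 0.0974]
orientation: [-1.966, -2.449, -0.003]
force: [3.4, 5.7, -2.1]
opening: 0.018
gripper_force: 15.0
```

```bash
python3 -m inch '[0,0,0,0,55, 0,0,0,0,55, 0,0,0,0,55, 0,0,35,0,55, 0,0,75,0,55, 0,0,97,0,55]'
python3 -m inch '[-4,-6,0,7,55, -8,-12,0,14,55, -12,-18,0,21,55, -16,-25,0,28,55, -20,-32,0,35,55, -24,-39,0,42,55, -28,-46,0,49,55, -31,-53,0,56,70, -31,-53,0,63,90, -31,-53,0,70,100]'
python3 -m inch '[0,0,0,7,100, 0,0,0,14,100, 0,0,0,20,100, 0,0,-20,20,100, 0,0,-20,20,100, 0,0,-20,20,100]'
python3 ang.py v4; python3 -m inch '[0,0,0,0,100, 0,0,0,0,100, 0,0,0,0,100, 0,0,0,0,100, 0,0,0,0,100, 0,0,0,0,100]';python3 ang.py v5
```

```text
t: 19.5
tool_pos: [0.4035, 0.3075, 0.198]
orientation: [1.967, 2.449, 0.004]
force: [0.4, 1.0, 0.3]
opening: 0.0501
gripper_force: 0.0
t: 20.33
tool_pos: [0.3716, 0.2536, 0.1943]
orientation: [-0.198, -3.135, 0.0]
force: [-0.1, 0.0, -0.3]
opening: 0.0667
gripper_force: 0.0
t: 20.83
tool_pos: [0.3709, 0.2535, 0.1733]
orientation: [0.339, -3.121, 0.002]
force: [-0.1, 0.2, -0.2]
opening: 0.093
gripper_force: 0.0
20.8333 [0.37088725 0.25351024 0.17334316] [ 3.39125512e-01 -3.12052894e+00  1.73110051e-03]
line,str,2nd,str,a6,angle: [309.   37.2 237.   13.7   4.5 304.5]
[[ -3.2  40.5 117. ]
 [ 28.9  25.1  95.5]
 [-32.3  20.2  89.5]
 [ 31.5  -9.8  53. ]
 [-29.4 -15.5  51. ]]
t: 21.38
tool_pos: [0.3719, 0.2541, 0.1744]
orientation: [-0.341, 3.123, 0.0]
force: [-1.4, 0.4, -0.3]
opening: 0.0927
gripper_force: 0.0
21.3833 [0.37192723 0.25411258 0.1744299 ] [-3.40879945e-01  3.12287052e+00  1.13347289e-04]
line,str,2nd,str,a6,angle: [309.   38.8   5.5  12.9   4.8 304.8]
[[ -3.1  40.5 115. ]
 [ 28.9  25.1  94.5]
 [-32.3  20.1  86.5]
 [ 31.6 -10.1  54.5]
 [-29.3 -15.8  49.5]]
```

The readings are -9.4° from the + side and -55.1° from the − side, so heavy-side-down is at -32.3°. I'll pinch at ψ = -23° and turn the disc by +22.8° so it ends at the rim's top.

```bash
python3 -m inch '[0,0,20,-7,55, 4,3,20,-14,55, 8,6,20,-21,55, 12,9,20,-28,55, 16,12,20,-35,55, 20,15,20,-42,55, 24,18,20,-49,55, 28,21,20,-56,55, 32,24,20,-63,55, 37,27,20,-70,55]'
python3 -m inch '[0,0,0,-7,55, 0,0,0,-14,55, 0,0,0,-20,55, 0,0,0,-20,55, 0,0,-35,-20,55, 0,0,-60,-20,55, 0,0,-69,-20,55, 0,0,-69,-20,55]'
python3 -m inch '[0,0,0,0,0, 0,0,0,0,0, 0,0,0,0,0, 0,0,0,0,0, 0,0,0,0,0, 0,0,0,0,0, 0,0,0,0,0, 0,0,0,0,0]' 20
cat > rim.py <<'E'
import sys
from ang import *
from plant import robot,read_camera
s=robot.read_state();w=read_camera("wrist");sc=read_camera("scene")
for n,c,T,K_ in(("wrist",w,wristT(w,s),w["K"]),("scene",sc,sc["extrinsics"],sc["K"])):
    cv2.imwrite(f"pics/{sys.argv[1]}_{n}.png",c["image"]);g=cv2.cvtColor(c["image"],cv2.COLOR_BGR2GRAY).astype(np.float32);v=[]
    ps=np.arange(-75,-5,1.)
    for psi in np.radians(ps):
        P=np.array([C0+ex*d-ey*.06*np.sin(psi)+np.array([0,0,.06*np.cos(psi)]) for d in np.linspace(.003,.015,13)])
        u=K_@(T[:3,:3]@P.T+T[:3,3:]);u=(u[:2]/u[2]).astype(np.float32)
        v.append(cv2.remap(g,u[0][None],u[1][None],cv2.INTER_LINEAR).mean())
    v=np.array(v);d=np.clip(cv2.medianBlur(v.astype(np.float32)[:,None],5)[:,0]*0+np.array([np.median(v[max(0,i-7):i+8]) for i in range(len(v))])-v,0,None)
    k=d.argmax();sl=slice(max(0,k-3),k+4);print(n,"peak",ps[k],"str",round(d[k],1),"centroid",round((ps[sl]*d[sl]).sum()/d[sl].sum(),1),"next",[(ps[j],round(d[j],1)) for j in np.argsort(-d)[:8]])
E
python3 rim.py r1
```

```text
t: 22.27
tool_pos: [0.4089, 0.2813, 0.1942]
orientation: [-1.52, -2.749, 0.0]
force: [-0.1, 0.1, -0.2]
opening: 0.0509
gripper_force: 0.0
t: 22.93
tool_pos: [0.4069, 0.28, 0.1224]
orientation: [-1.963, -2.45, 0.008]
force: [-0.4, -0.2, -0.3]
opening: 0.0511
gripper_force: 0.0
t: 23.6
tool_pos: [0.409, 0.2813, 0.1261]
orientation: [1.967, 2.45, 0.001]
force: [-2.4, -0.2, 5.7]
opening: 0.0179
gripper_force: 20.0
wrist peak -55.0 str 85.2 centroid -54.9 next [(np.float64(-55.0), np.float32(85.2)), (np.float64(-7.0), np.float32(77.4)), (np.float64(-6.0), np.float32(73.3)), (np.float64(-54.0), np.float32(33.3)), (np.float64(-24.0), np.float32(26.6)), (np.float64(-25.0), np.float32(26.5)), (np.float64(-23.0), np.float32(26.4)), (np.float64(-26.0), np.float32(25.8))]
scene peak -6.0 str 74.4 centroid -7.0 next [(np.float64(-6.0), np.float32(74.4)), (np.float64(-55.0), np.float32(52.9)), (np.float64(-7.0), np.float32(51.6)), (np.float64(-25.0), np.float32(48.4)), (np.float64(-24.0), np.float32(47.4)), (np.float64(-56.0), np.float32(46.2)), (np.float64(-23.0), np.float32(45.2)), (np.float64(-26.0), np.float32(43.2))]
```

Excellent: both cameras read -55° on the rim while it is gripped, which agrees with the face reading. Now I'll turn it +22.8°.

```bash
python3 -m inch '[0.7,-3,1.2,0,0, 1.5,-6.2,2.2,0,0, 2.1,-9,2.8,0,0, 2.7,-11.8,3.3,0,0, 3.4,-15,3.6,0,0, 4.2,-18.3,3.8,0,0, 4.2,-18.3,3.8,0,0, 4.2,-18.3,3.8,0,0, 4.2,-18.3,3.8,0,0]'
python3 rim.py r2
```

```text
t: 24.45
tool_pos: [0.4131, 0.2633, 0.1292]
orientation: [-1.967, -2.449, -0.002]
force: [-0.2, 4.7, -0.5]
opening: 0.018
gripper_force: 20.0
wrist peak -37.0 str 100.6 centroid -37.2 next [(np.float64(-37.0), np.float32(100.6)), (np.float64(-7.0), np.float32(55.6)), (np.float64(-8.0), np.float32(54.8)), (np.float64(-6.0), np.float32(40.1)), (np.float64(-38.0), np.float32(34.8)), (np.float64(-9.0), np.float32(34.4)), (np.float64(-75.0), np.float32(5.9)), (np.float64(-74.0), np.float32(4.7))]
scene peak -8.0 str 62.1 centroid -7.8 next [(np.float64(-8.0), np.float32(62.1)), (np.float64(-7.0), np.float32(58.6)), (np.float64(-9.0), np.float32(47.9)), (np.float64(-6.0), np.float32(41.2)), (np.float64(-37.0), np.float32(33.7)), (np.float64(-38.0), np.float32(32.3)), (np.float64(-10.0), np.float32(19.1)), (np.float64(-36.0), np.float32(12.9))]
```

```bash
python3 -m inch '[0.5,-2.4,0,0,0, 1.1,-4.8,-0.2,0,0, 1.1,-4.8,-0.2,0,0, 1.1,-4.8,-0.2,0,0]'
python3 rim.py r3
```

```text
t: 24.88
tool_pos: [0.4142, 0.2584, 0.129]
orientation: [-1.967, -2.449, -0.001]
force: [0.2, 4.9, -0.1]
opening: 0.0181
gripper_force: 20.0
wrist peak -32.0 str 90.1 centroid -32.4 next [(np.float64(-32.0), np.float32(90.1)), (np.float64(-33.0), np.float32(63.8)), (np.float64(-10.0), np.float32(29.3)), (np.float64(-9.0), np.float32(25.2)), (np.float64(-8.0), np.float32(14.5)), (np.float64(-6.0), np.float32(10.9)), (np.float64(-75.0), np.float32(9.4)), (np.float64(-74.0), np.float32(9.0))]
scene peak -33.0 str 32.3 centroid -32.6 next [(np.float64(-33.0), np.float32(32.3)), (np.float64(-32.0), np.float32(27.8)), (np.float64(-9.0), np.float32(17.6)), (np.float64(-10.0), np.float32(13.6)), (np.float64(-34.0), np.float32(12.7)), (np.float64(-6.0), np.float32(11.4)), (np.float64(-75.0), np.float32(9.4)), (np.float64(-8.0), np.float32(9.2))]
```

The angle is -32.4° against a target of -32.3°. I'll wait half a second and take a last check that the disc is steady and the pin is still parked.

```bash
python3 -m inch '[0,0,0,0,0, 0,0,0,0,0, 0,0,0,0,0, 0,0,0,0,0, 0,0,0,0,0, 0,0,0,0,0]' 25
python3 rim.py r4 | cut -c1-70; python3 -c "
import cv2
cv2.imwrite('pics/r4c.png',cv2.resize(cv2.imread('pics/r4_scene.png')[120:300,200:400],(660,594)))"
```

```text
t: 25.48
tool_pos: [0.4142, 0.2584, 0.129]
orientation: [-1.967, -2.45, -0.001]
force: [0.3, 5.2, -1.0]
opening: 0.0179
gripper_force: 25.0
wrist peak -32.0 str 88.4 centroid -32.4 next [(np.float64(-32.0), np.
scene peak -33.0 str 30.8 centroid -32.7 next [(np.float64(-33.0), np.
```

View pics/r4c.png

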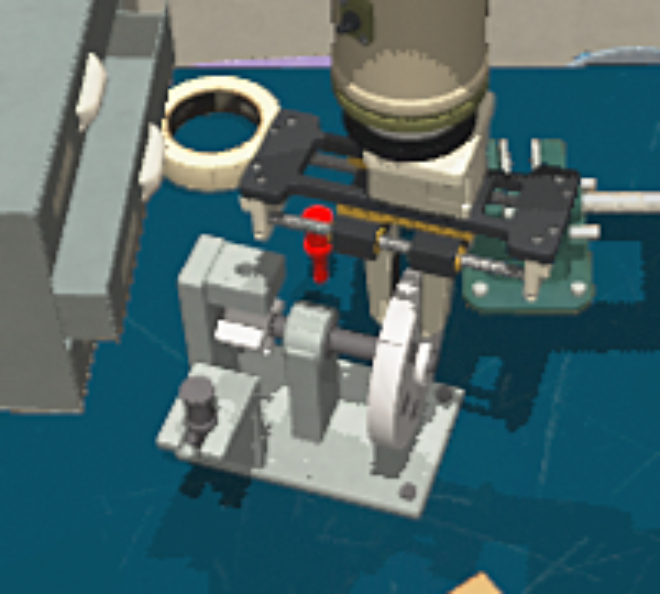

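The pin hangs parked at crop (198,405), the disc is held at its rim at (405,290), and the tape and red pin are untouched. Handing in.

```bash
python3 -c "
from plant import job
print(job.close_job())"
```

```text
the job is handed in; nothing more can be done
None
```

I handed the job in at about 25.5 s of the 56 s allowed: the pin hangs parked in the notch, and the gripper holds the disc still at -32.4°, against a heavy-side-down target of -32.3° (midway between its rests at -9.4° and -55.1°).

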